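# Clamp a half-carved finial in the carver's vise

### The job

Pick up the reddish-brown half-carved pine-cone finial and set it down gently (do not drop it) upright on the bed of the green vise, its square foot between the two jaws and about midway along them. Then crank the red handle clockwise, as seen from the handle's end, until the jaws hold the foot squarely and firmly, stopping as soon as it is tight so that the wood is not crushed, and let go. Leave the pale finial, the gouge and the mallet alone.

Things in the scene. Friction and masses are not known exactly. Their poses are not given: they have to be found in the camera images.
- vise: Green machine vise on a brown riser (170 x by 250 y, 45 high), fixed. Origin: on the bench under it; z up, y along the screw from the crank (-y) to the fixed jaw (+y), x along the jaws. Bed top z = 95. Fixed jaw: steel face in plane y = 45, x -50 to 50, z 95 to 125, reaching back to y = 81. Screw block: y -115 to -93, x -30 to 30, up to z = 131. Screw axis x = 0, z = 112.
- jaw: Moving jaw, green, lined with a 10 mm brown cork pad that gives under pressure (20 N per mm, up to 8 mm); 100 long in x, 30 high (level with the fixed jaw), 32 thick. Axes as the vise's; origin on the bed, in the plane of the unpressed pad's face (looking to +y, at the fixed jaw), midway along the jaw. It slides along the vise's y, driven only by the crank.
- crank (a joint): Crank turn, rad, about the vise's +y. 0: jaws 90 mm apart, handle straight above the screw axis. Grows clockwise as seen from the handle's end (looking along +y) and closes the jaw 20 mm a turn: opening = 90 - 3.18 x value mm. Handle at vise x = 55 sin(value), z = 112 + 55 cos(value) mm. Starts at 0 to 5; stays where left; turning takes about 5 N at the handle.
- hub (a point): Point on the crank's axis, at vise (0, -210, 112) mm: centre of the circle, 55 mm in radius, that handle describes in the vise's upright x-z plane.
- handle (a point): Grip point of the red crank handle: a horizontal, freely spinning sleeve 20 mm in diameter, parallel to the vise's y, from y = -147 (by the crank arm) to y = -231; this point is on its axis at y = -210. The crank arm is a steel bar 18 wide, y -145 to -133.
- rosewood: The work: reddish-brown finial, 200 g. Square foot 46 by 46 by 36 high; on it a round body, 36 mm in diameter from z = 48 to 78, narrowing to a rounded tip at z = 108. Origin: centre of the foot's underside, z up, x and y square to the foot's sides.
- pale: Finial of the same shape and size in pale yellow wood, not to be used. Origin as for the rosewood one.
- gouge: Carving gouge lying on the bench, 230 long, wooden handle, steel blade. Origin: under its middle, x along it.
- mallet: Wooden mallet lying on the bench, 250 long, head 75 by 100 by 60. Origin: under its middle, x along the handle towards the head.
Mind the look-alikes: they are no part of the job. What is shaped like the rosewood but blue, purple or turquoise is not meant.

How it is judged:
By the outcome, as a careful person would: the job done as asked, in the order asked, and still so for the second after the job is handed in, with the robot touching nothing.
It also fails if it takes over 72 s, if anything falls off the work surface, if the arm or the gripper's body presses on something with over 40 N, if the wrist force passes 120 N, or if a joint passes its speed limit or range.

### The arm

A 7-joint arm with a two-finger parallel gripper is mounted at the origin on the work surface. World frame = base frame: x ahead of the robot, y to its left, z up, the work surface at z = 0. Lengths are in mm, angles in rad, forces in N, time in s.
With the tool pointing down it reaches from about 350 to 775 mm from the base axis. Payload 3.1 kg.
Tool frame: the origin (TCP) lies at the very end of the fingers, on their centre line; the grasp point (between the pads) lies 19 mm behind it; z points along the fingers, y is the line along which they close (so a half turn about z gives the same grasp; the last joint's range is limited). The gripper opens to 85 mm and grips with 20 to 120 N. Pads are 22 mm wide; open, the fingers measure 114 mm over their backs; the gripper's body (76 mm by 85 mm) begins 54 mm behind the grasp point. The pads swing forward as they close: fully open they stand 13 mm farther back than shut.
Start: joints at [-1.335, 0.311, 0.014, 1.512, -0.004, 1.319, -0.027], TCP at [150.804, 528.938, 231.304] pointing down, gripper open.
Joint ranges: [-2.7, 2.7], [-0.3, 1.91], [-1.27, 1.3], [0.12, 2.57], [-1.44, 4.58], [0.2, 2.03], [-3.05, 3.05]. Speed limits (rad/s): [2.79, 2.79, 3.14, 3.14, 3.14, 3.14, 3.14].

### API

Orientations are given as a unit quaternion [x, y, z, w].
In Python, from cell import robot gives the robot as it stands.
- The arm moves only by the tool move_arm, never from a script. Its argument "plan" is a list of rows, each an object with "twist": the turn, a rotation vector about the world's x, y, z in rad, a list of three; "translation": the shift along the world's x, y, z in mm, a list of three; "fingers": the closure in counts, from 0 (fully open) to 255 (shut). A call has 1 to 10 rows; each row shifts and turns the commanded pose from where the row before left it; what a row does not reach is not made up. A row lasts 1/12 s, in which the tool goes at most 41.7 mm and 7.16 degrees, less where a joint would pass 70% of its speed; a pose out of reach is approached as far as the arm can. A call is refused whole if a number of a shift passes 41.7 or a number of a turn 0.125, either way. A call with a gripper value outside its range is refused whole. The fingers move at their own pace and stop on an object; "force" is the grip in N (left out, the last holds). Time passes only in rows, so rows that do not move let the fingers close. It gives the time, the measured TCP pose, the force, the opening and the grip force at its end, in the units of the state.
- robot.get_state(): the state, without advancing time (a new reading comes with each control period).
- robot.read_camera(name): name is "side" or "top" or "wrist"; returns the picture (480x640x3 uint8, red, green, blue); there is no depth.
- robot.camera_model(name): a dict with "fx", "fy", "cx", "cy" (pixels), "k1" (the pictures are not rectified: a ray, as slopes to the right and down, at radius r is drawn at 1 + k1 r^2 times it, then the intrinsics apply), "eye" and "orientation" of the camera in the world; the wrist camera has in their place "tool_from_camera" (4x4, takes a point from camera to tool coordinates, whose origin is the TCP and whose axes are the flange's). Camera axes: x right, y up, looking along -z (the intrinsics and any distortion apply to the point x, -y, -z); pixel columns grow to the right and rows downward; lengths in mm; the calibration is good to about 2 mm. A picture is of the moment at which its call begins: read the wrist's pose just before it. camera_model takes no time and is no camera call.
- robot.close_job(): hands the job in; it is judged then, once.
The state is a dict: "t": time; "joint_pos": joint angles; "joint_velocities": joint speeds; "tau": joint torques, N m; "position": TCP position; "orientation": TCP orientation; "force": force on the tool from outside, world axes, zero at the start; "torque": the same for the moment, N m; "gripper_width": opening from 0.0 (shut) to 1.0 (fully open); "finger_force": force on a finger pad.
Only numpy, scipy, OpenCV 4.12 (cv2) and the standard library are available. Lean on these libraries where they do the work, as an engineer would, in place of code of your own. Each camera call takes 0.05 s, during which the arm holds its last target. There are 200 camera calls.

## Working session

There is one attempt and no reset: what is moved stays moved. The work goes in short steps, Python scripts to look and compute and a tool call to move; the robot and the scene stay as the last step left them, time stands still between calls to the robot, and variables do not carry over. Pictures are saved under pics/ and viewed, at most 10 in all, crops included, and the job is handed in when it is done.

Besides the shell and the picture viewer there is one more tool, called after "Call:" in YAML: its name, and indented under it one key for each argument. move_arm: Moves the arm, as the interface text tells. Its arguments: {"type":"object","properties":{"plan":{"type":"array"},"force":{"type":"number"}},"required":["plan"]}

```bash
mkdir -p pics; cat > h.py <<'E'
import numpy as np, cv2
from scipy.spatial.transform import Rotation as R
from cell import robot
def shot(n,f=None):
    s=robot.get_state(); im=robot.read_camera(n)
    if f: cv2.imwrite('pics/'+f,im[:,:,::-1])
    return s,im
def pose(n,s=None):
    m=robot.camera_model(n)
    if n=='wrist':
        T=np.array(m['tool_from_camera']); Rt=R.from_quat(s['orientation']).as_matrix()
        return m,Rt@T[:3,3]+np.array(s['position']),Rt@T[:3,:3]
    return m,np.array(m['eye']),R.from_quat(m['orientation']).as_matrix()
def ray(n,uv,s=None):
    m,e,M=pose(n,s)
    K=np.array([[m['fx'],0,m['cx']],[0,m['fy'],m['cy']],[0,0,1.]])
    p=cv2.undistortPoints(np.array(uv,float).reshape(-1,1,2),K,np.array([m['k1'],0,0,0.])).reshape(-1,2)
    d=np.c_[p[:,0],-p[:,1],-np.ones(len(p))]@M.T
    return e,d
def onz(n,uv,z,s=None):
    e,d=ray(n,uv,s); return e+d*((z-e[2])/d[:,2])[:,None]
def proj(n,P,s=None):
    m,e,M=pose(n,s); c=(np.array(P,float).reshape(-1,3)-e)@M
    x=c[:,0]/-c[:,2]; y=-c[:,1]/-c[:,2]; k=1+m['k1']*(x*x+y*y)
    return np.c_[m['fx']*x*k+m['cx'],m['fy']*y*k+m['cy']]
E
python3 - <<'E'
from h import *
for n in('top','side'):
    shot(n,n+'1.png'); m=robot.camera_model(n); print(m)
s=robot.get_state();print(s)
E
```

```text
{'fx': 439.296510165871, 'fy': 439.296510165871, 'cx': 315.38937325862787, 'cy': 237.01192890649065, 'k1': -0.015319585824294775, 'eye': array([ 518.75901771,  -11.41334162, 1120.34428742]), 'orientation': array([-0.02936565,  0.02189426,  0.70801621, -0.70524559])}
{'fx': 468.4910183287928, 'fy': 468.4910183287928, 'cx': 313.26864087814977, 'cy': 238.62191272625506, 'k1': -0.11655048540827205, 'eye': array([ 553.54812346, -828.97249921,  621.42959219]), 'orientation': array([ 0.48241351,  0.00236188, -0.02087222,  0.87569171])}
{'t': 0.1, 'joint_pos': array([-1.33471507,  0.31164541,  0.01399741,  1.51290297, -0.00439398,
        1.31919267, -0.02720563]), 'joint_velocities': array([ 8.76173631e-04, -1.62321978e-03,  8.91646900e-05, -2.85797797e-03,
        2.47281696e-04, -4.08473310e-04,  2.44258077e-03]), 'tau': array([ 3.35894920e-04, -3.80860376e+01,  1.46497549e-01, -2.31243074e+01,
        1.23762450e-02,  8.06642929e-03,  6.88097131e-06]), 'position': array([150.63438912, 528.2905819 , 230.32733251]), 'orientation': array([ 1.38410680e-01,  9.90374355e-01, -1.05426530e-03, -9.88204398e-05]), 'force': array([-0.83439759, -0.32755586,  0.1764758 ]), 'torque': array([ 0.01679994, -0.01589167,  0.05963067]), 'finger_force': 0.0, 'gripper_width': 0.9999924330640367}
```

View pics/top1.png

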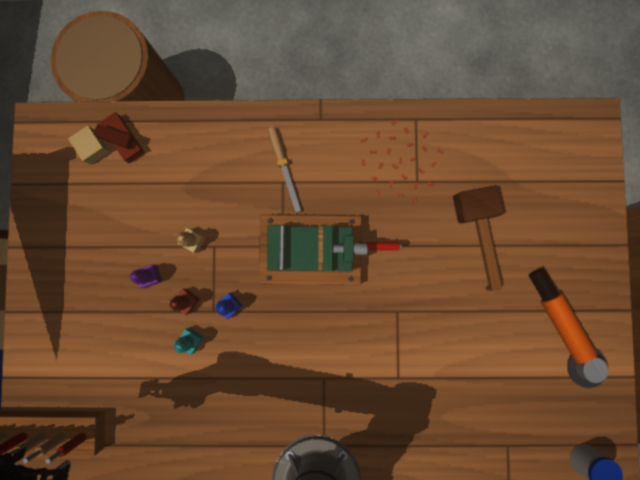

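View pics/side1.png

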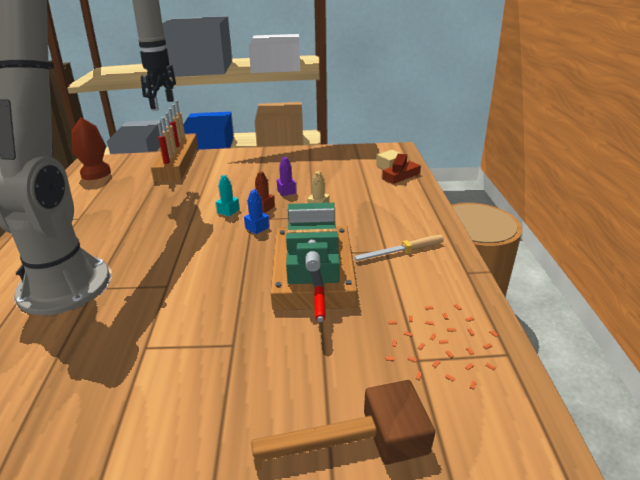

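The top view shows the vise at about (311,248) with the crank to the right (world -y), and the rosewood at (184,301) between purple, blue and turquoise copies. The side view confirms this, with the red handle at (319,300).

```bash
python3 - <<'E'
from h import *
t=cv2.imread('pics/top1.png'); s=cv2.imread('pics/side1.png')
def blob(im,lo,hi,roi,name,cam,z):
    hsv=cv2.cvtColor(im,cv2.COLOR_BGR2HSV); m=cv2.inRange(hsv,lo,hi)
    k=np.zeros_like(m); x0,y0,x1,y1=roi; k[y0:y1,x0:x1]=255; m&=k
    c=max(cv2.findContours(m,0,1)[0],key=cv2.contourArea); r=cv2.minAreaRect(c); b=cv2.boxPoints(r)
    print(name,cv2.contourArea(c),np.round(r[0],1),np.round(r[1],1),round(r[2],1)); print(np.round(onz(cam,np.vstack([b,[r[0]]]),z),0)[:,:2].tolist())
blob(t,(60,80,20),(90,255,255),(255,210,370,290),'green','top',125)
blob(t,(0,200,120),(6,255,255),(350,230,420,265),'red','top',130)
blob(t,(0,150,30),(9,255,140),(160,280,205,320),'rose','top',50)
blob(s,(0,200,120),(6,255,255),(300,270,340,340),'redS','side',112)
t2=cv2.resize(t[200:370,130:430],None,fx=2.6,fy=2.6,interpolation=cv2.INTER_CUBIC); cv2.imwrite('pics/c1.png',t2)
E
```

```text
green 1018.5 [302.  248.5] [41. 28.] 90.0
[[612.0, 61.0], [612.0, -2.0], [519.0, -2.0], [519.0, 61.0], [565.0, 29.0]]
red 104.0 [387.5 246.5] [ 5. 21.] 90.0
[[574.0, -140.0], [574.0, -187.0], [563.0, -187.0], [563.0, -140.0], [569.0, -164.0]]
rose 407.5 [183.8 302.4] [20.9 24.5] 42.0
[[434.0, 359.0], [478.0, 319.0], [444.0, 281.0], [400.0, 320.0], [439.0, 320.0]]
redS 250.0 [319. 302.] [32. 10.] 90.0
[[565.0, -179.0], [582.0, -180.0], [578.0, -263.0], [562.0, -262.0], [572.0, -223.0]]
```

View pics/c1.png

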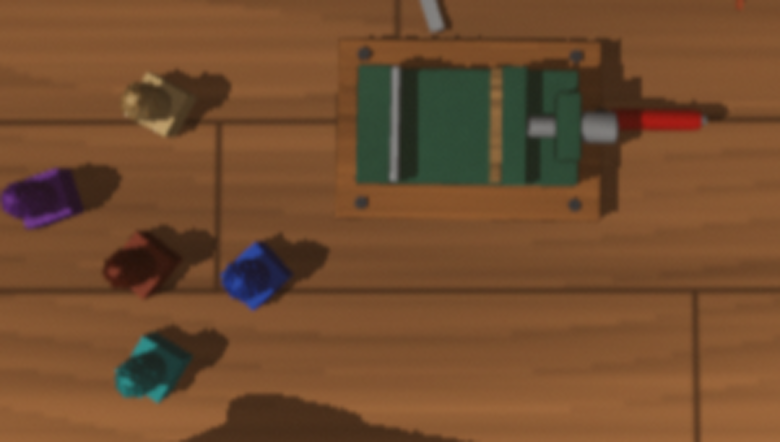

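The crop shows the riser corners at about (338,40) and (600,215), the fixed jaw's steel edge at x≈397, and the cork at x≈495. The rosewood's foot is turned about 45°, with blue the closest neighbour.

```bash
python3 - <<'E'
from h import *
c=lambda p: np.array(p,float)/2.6+[130,200]
print('riser',onz('top',c([[338,40],[600,40],[602,217],[338,215]]),45).round(0).tolist())
print('bolts',onz('top',c([[365,54],[576,56],[575,204],[362,202]]),47).round(0).tolist())
print('jawface/pad',onz('top',c([[400,68],[398,182],[490,70],[490,182]]),125).round(0).tolist())
# handle tip: two views
def tri(u,v):
    e1,d1=ray('top',[u]);e2,d2=ray('side',[v]);d1=d1[0];d2=d2[0]
    k=np.linalg.lstsq(np.c_[d1,-d2],e2-e1,rcond=None)[0]; a=e1+k[0]*d1;b=e2+k[1]*d2
    print(((a+b)/2).round(0),np.linalg.norm(a-b).round(1))
tri(c([[703,121]])[0],[319.5,318])
for n in('rose','blue'):pass
# foot top corners z=36 right side corners in crop
print('rose foot',onz('top',c([[148,230],[181,263],[147,297]]),36).round(0).tolist())
print('blue foot',onz('top',c([[260,242],[291,275],[255,308]]),36).round(0).tolist())
print('purple',onz('top',c([[72,170],[82,209],[32,228]]),36).round(0).tolist(),'turq',onz('top',c([[150,334],[190,358],[163,402]]),36).round(0).tolist())
E
```

```text
riser [[651.0, 136.0, 45.0], [650.0, -112.0, 45.0], [483.0, -112.0, 45.0], [486.0, 135.0, 45.0]]
bolts [[637.0, 110.0, 47.0], [634.0, -89.0, 47.0], [495.0, -87.0, 47.0], [498.0, 113.0, 47.0]]
jawface/pad [[616.0, 71.0, 125.0], [517.0, 72.0, 125.0], [614.0, -8.0, 125.0], [516.0, -8.0, 125.0]]
[ 572. -205.   60.] 0.5
rose foot [[472.0, 317.0, 36.0], [441.0, 285.0, 36.0], [409.0, 317.0, 36.0]]
blue foot [[460.0, 210.0, 36.0], [429.0, 181.0, 36.0], [398.0, 215.0, 36.0]]
purple [[529.0, 391.0, 36.0], [492.0, 381.0, 36.0], [474.0, 428.0, 36.0]] turq [[374.0, 314.0, 36.0], [352.0, 275.0, 36.0], [311.0, 300.0, 36.0]]
```

Call:
move_arm:
  plan:
    - {"twist": [0, 0, -0.05], "translation": [32, -23.5, 0], "fingers": 0}
    - {"twist": [0, 0, -0.06], "translation": [32, -23.5, 0], "fingers": 0}
    - {"twist": [0, 0, -0.06], "translation": [32, -23.5, 0], "fingers": 0}
    - {"twist": [0, 0, -0.06], "translation": [32, -23.5, 0], "fingers": 0}
    - {"twist": [0, 0, -0.06], "translation": [32, -23.5, 0], "fingers": 0}
    - {"twist": [0, 0, -0.06], "translation": [32, -23.5, 0], "fingers": 0}
    - {"twist": [0, 0, -0.06], "translation": [32, -23.5, 0], "fingers": 0}
    - {"twist": [0, 0, -0.06], "translation": [32, -23.5, 0], "fingers": 0}
    - {"twist": [0, 0, -0.04], "translation": [32, -23, 0], "fingers": 0}
    - {"twist": [0, 0, 0], "translation": [0, 0, 0], "fingers": 0}

```text
t: 0.93
position: [446.9, 308.5, 231.1]
orientation: [0.392, 0.92, -0.002, 0.004]
force: [1.5, -1.3, 0.1]
gripper_width: 0.998
finger_force: 0.0
```

```bash
python3 - <<'E'
from h import *
s,im=shot('wrist','w1.png'); print(s['t'],s['position'],s['orientation'],s['joint_pos'])
print(proj('wrist',[[441,317,36],[441,317,108]],s).round(0))
E
```

```text
0.9333 [446.89610526 308.4780867  231.10187654] [ 0.39157085  0.92013699 -0.0018798   0.00408139] [-0.87380528  0.29978698  0.30254218  1.54127481 -0.08193714  1.31285316
  0.20294418]
[[321. 194.]
 [321. 212.]]
```

View pics/w1.png

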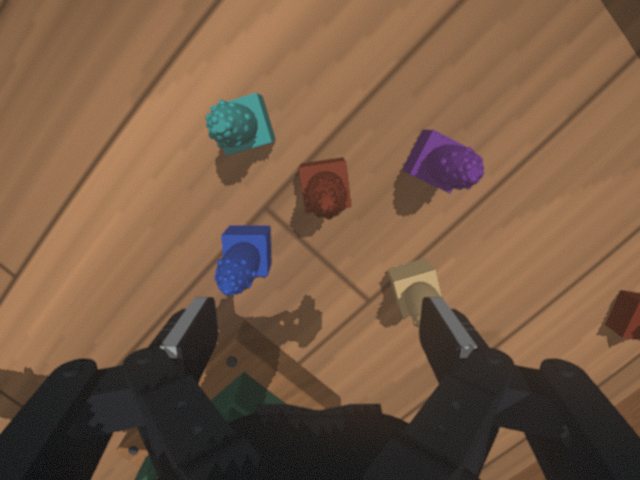

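The rosewood is at about (325,185) in the wrist view, close to the predicted (321,194). I'll crop in for its edges.

```bash
python3 - <<'E'
import cv2
im=cv2.imread('pics/w1.png')[145:230,280:370]; cv2.imwrite('pics/w1c.png',cv2.resize(im,None,fx=7,fy=7,interpolation=cv2.INTER_CUBIC))
E
```

```text
(no output)
```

View pics/w1c.png

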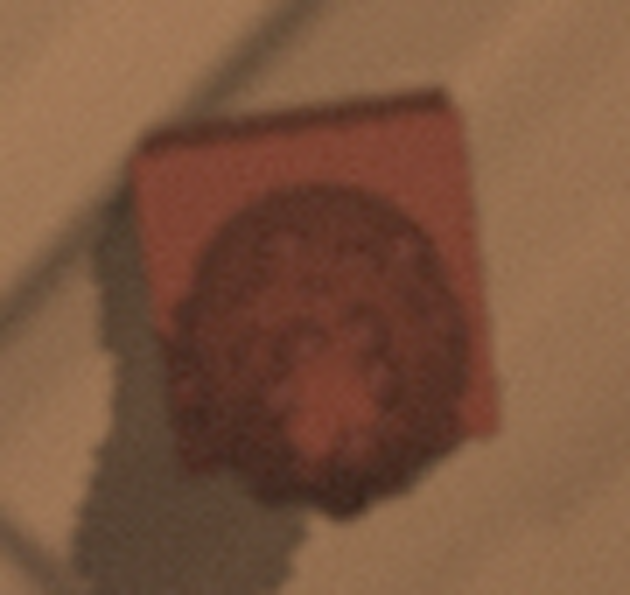

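The foot's top corners in the crop are (133,157), (460,110), (497,433) and (185,475).

```bash
python3 - <<'E'
from h import *
s=robot.get_state()
c=lambda p: (np.array(p,float)-3)/7+[280,145]
P=onz('wrist',c([[133,157],[460,110],[497,433],[185,475]]),36,s)
print(P.round(1),P.mean(0)); d=np.roll(P,-1,0)-P
print(np.linalg.norm(d,axis=1).round(1),np.degrees(np.arctan2(d[:,1],d[:,0])).round(1))
print('body top',onz('wrist',c([[320,350]]),78,s))
M=R.from_quat(s['orientation']).as_matrix(); print('tool y',M[:,1],'z',M[:,2],np.degrees(np.arctan2(M[1,1],M[0,1])))
# vise corners riser
E
```

```text
[[403.1 325.4  36. ]
 [430.4 360.8  36. ]
 [466.  333.1  36. ]
 [438.8 298.2  36. ]] [434.5902454 329.3679586  36.       ]
[44.7 45.1 44.2 44.9] [  52.3  -37.9 -127.9  142.7]
body top [[433.69379379 329.44650651  78.        ]]
tool y [ 0.71664576  0.69743657 -0.00104041] z [ 0.00205112 -0.00359936 -0.99999142] 44.22172982451338
```

```bash
python3 - <<'E'
from h import *
s,im=shot('wrist','w2.png'); print(s['t'],s['position'],abs(s['joint_velocities']).max())
s,im=shot('wrist','w3.png'); print(s['t'],s['position'],abs(s['joint_velocities']).max())
for f in('w1','w2','w3'):
    a=cv2.cvtColor(cv2.imread(f'pics/{f}.png'),cv2.COLOR_BGR2HSV); m=cv2.inRange(a,(0,110,30),(8,255,200))
    k=np.zeros_like(m);k[130:240,270:380]=255;m&=k
    c=max(cv2.findContours(m,0,1)[0],key=cv2.contourArea); print(f,cv2.minAreaRect(c))
s,im=shot('top','t2.png')
print('top proj of wrist-measured corners',proj('top',[[403.1,325.4,36],[430.4,360.8,36],[466,333,36],[438.8,298.2,36]]).round(1).tolist())
a=cv2.imread('pics/t2.png');cv2.imwrite('pics/t2c.png',cv2.resize(a[265:335,150:250],None,fx=7,fy=7,interpolation=cv2.INTER_CUBIC))
E
```

```text
0.9833 [443.14460361 312.35591849 230.89058446] 0.0957408005004918
1.0333 [440.31975125 315.57780182 230.71622942] 0.06983770715087417
w1 ((324.94256591796875, 188.2836456298828), (55.42988967895508, 47.46894454956055), 81.46923065185547)
w2 ((325.015380859375, 195.62307739257812), (57.304046630859375, 47.50529861450195), 82.87498474121094)
w3 ((324.6769714355469, 200.9154052734375), (58.79246139526367, 47.00916290283203), 82.87498474121094)
top proj of wrist-measured corners [[183.1, 316.6], [169.0, 305.4], [180.5, 290.8], [194.3, 301.9]]
```

```bash
python3 - <<'E'
from h import *
for i in range(6): s,im=shot('wrist')
s,im=shot('wrist','w4.png'); print(s['t'],s['position'],abs(s['joint_velocities']).max())
M=R.from_quat(s['orientation']).as_matrix(); print('tool yaw',np.degrees(np.arctan2(M[1,1],M[0,1])),M[:,2])
a=cv2.cvtColor(cv2.imread('pics/w4.png'),cv2.COLOR_BGR2HSV); m=cv2.inRange(a,(0,110,30),(8,255,200))
k=np.zeros_like(m);k[150:260,270:380]=255;m&=k
c=max(cv2.findContours(m,0,1)[0],key=cv2.contourArea); r=cv2.minAreaRect(c);x,y=map(int,r[0])
print(r)
cv2.imwrite('pics/w4c.png',cv2.resize(cv2.imread('pics/w4.png')[y-43:y+42,x-45:x+45],None,fx=7,fy=7,interpolation=cv2.INTER_CUBIC)); print(x-45,y-43)
import json; json.dump({k:np.array(v).tolist() for k,v in s.items()},open('s4.json','w'))
E
```

```text
1.4333 [438.01090581 318.81028213 231.31394233] 0.009405928331735728
tool yaw 44.992753908290005 [-1.67280434e-04  1.94044710e-04 -9.99999967e-01]
((323.46942138671875, 205.0376434326172), (58.549617767333984, 47.162109375), 84.0938491821289)
278 162
```

View pics/w4c.png

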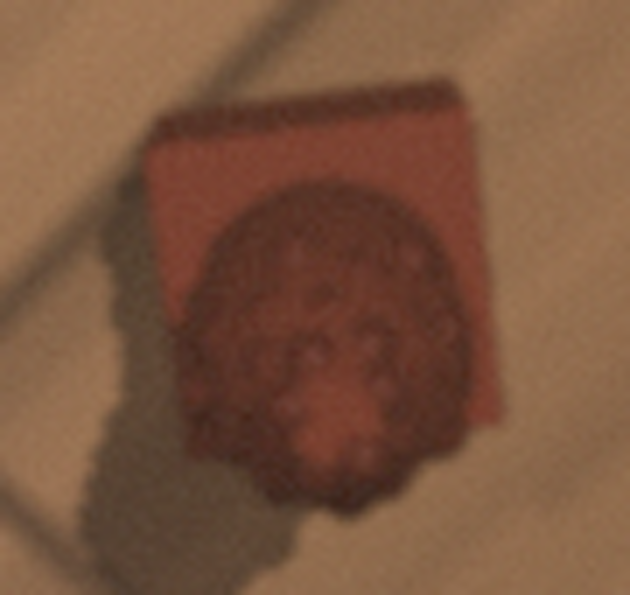

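The foot's top corners are now (146,145), (470,103), (503,424) and (187,460) in the crop. I'll recompute with the settled pose and check against the top view.

```bash
python3 - <<'E'
from h import *
import json; s=json.load(open('s4.json'))
c=lambda p: (np.array(p,float)-3)/7+[278,162]
P=onz('wrist',c([[146,145],[470,103],[503,424],[187,460]]),36,s)
print(P.round(1),P.mean(0)); d=np.roll(P,-1,0)-P
print(np.linalg.norm(d,axis=1).round(1),np.degrees(np.arctan2(d[:,1],d[:,0])).round(1))
print('body',onz('wrist',c([[325,352]]),78,s))
print(proj('top',np.vstack([P,[[*P.mean(0)[:2],108]]])).round(1).tolist())
t=cv2.imread('pics/t2.png');a=cv2.cvtColor(t,cv2.COLOR_BGR2HSV)
for n,im in(('t1',cv2.imread('pics/top1.png')),):
    a=cv2.cvtColor(im,cv2.COLOR_BGR2HSV);m=cv2.inRange(a,(0,150,30),(9,255,140));k=np.zeros_like(m);k[280:320,160:205]=255;m&=k
    cc=max(cv2.findContours(m,0,1)[0],key=cv2.contourArea)[:,0];print('extremes',cc[cc[:,0].argmax()],cc[cc[:,1].argmin()],cc[cc[:,1].argmax()],cc[cc[:,0].argmin()])
E
```

```text
[[407.4 321.4  36. ]
 [434.8 356.9  36. ]
 [471.  328.7  36. ]
 [443.  293.1  36. ]] [439.06353895 325.0454955   36.        ]
[44.8 45.9 45.3 45.4] [  52.4  -37.9 -128.3  141.5]
body [[438.01843474 324.86880477  78.        ]]
[[184.8, 314.8], [170.6, 303.6], [182.2, 288.8], [196.4, 300.2], [173.8, 304.1]]
extremes [199 300] [182 289] [184 314] [170 303]
```

Call:
move_arm:
  plan:
    - {"twist": [0, 0, 0.06], "translation": [0.5, 3, -20], "fingers": 0}
    - {"twist": [0, 0, 0.06], "translation": [0.5, 3, -28], "fingers": 0}
    - {"twist": [0, 0, 0], "translation": [0, 0, -30], "fingers": 0}
    - {"twist": [0, 0, 0], "translation": [0, 0, -30], "fingers": 0}
    - {"twist": [0, 0, 0], "translation": [0, 0, -28], "fingers": 0}
    - {"twist": [0, 0, 0], "translation": [0, 0, -20], "fingers": 0}
    - {"twist": [0, 0, 0], "translation": [0, 0, -14], "fingers": 0}
    - {"twist": [0, 0, 0], "translation": [0, 0, -10], "fingers": 0}
    - {"twist": [0, 0, 0], "translation": [0, 0, -8], "fingers": 0}
    - {"twist": [0, 0, 0], "translation": [0, 0, 0], "fingers": 0}

```text
t: 2.32
position: [438.9, 323.6, 42.0]
orientation: [0.328, 0.945, -0.001, -0.001]
force: [-0.9, 0.5, -0.2]
gripper_width: 1.003
finger_force: 0.0
```

Call:
move_arm:
  plan:
    - {"twist": [0, 0, 0], "translation": [0, 0, 0], "fingers": 0}
    - {"twist": [0, 0, 0], "translation": [0, 0, 0], "fingers": 0}
    - {"twist": [0, 0, 0], "translation": [0, 0, 0], "fingers": 0}
    - {"twist": [0, 0, 0], "translation": [0, 0, 0], "fingers": 0}

```text
t: 2.65
position: [440.5, 324.4, 44.3]
orientation: [0.328, 0.945, 0.001, 0.001]
force: [-0.2, -0.4, 0.1]
gripper_width: 1.002
finger_force: 0.0
```

Call:
move_arm:
  plan:
    - {"twist": [0, 0, 0], "translation": [0, 0, -2], "fingers": 0}
    - {"twist": [0, 0, 0], "translation": [0, 0, 0], "fingers": 200}
    - {"twist": [0, 0, 0], "translation": [0, 0, 0], "fingers": 200}
    - {"twist": [0, 0, 0], "translation": [0, 0, 0], "fingers": 200}
    - {"twist": [0, 0, 0], "translation": [0, 0, 0], "fingers": 200}
    - {"twist": [0, 0, 0], "translation": [0, 0, 0], "fingers": 200}
    - {"twist": [0, 0, 0], "translation": [0, 0, 0], "fingers": 200}
    - {"twist": [0, 0, 0], "translation": [0, 0, 0], "fingers": 200}
    - {"twist": [0, 0, 0], "translation": [0, 0, 0], "fingers": 200}
    - {"twist": [0, 0, 0], "translation": [0, 0, 0], "fingers": 200}
  force: 40

```text
t: 3.48
position: [439.9, 324.0, 41.5]
orientation: [0.328, 0.945, 0.0, 0.0]
force: [0.1, -0.6, 2.6]
gripper_width: 0.411
finger_force: 39.7
```

Call:
move_arm:
  plan:
    - {"twist": [0, 0, 0], "translation": [0, 0, 8], "fingers": 200}
    - {"twist": [0, 0, 0], "translation": [0, 0, 20], "fingers": 200}
    - {"twist": [0, 0, 0], "translation": [0, 0, 30], "fingers": 200}
    - {"twist": [0, 0, 0], "translation": [0, 0, 30], "fingers": 200}
    - {"twist": [0, 0, 0], "translation": [0, 0, 30], "fingers": 200}
    - {"twist": [0, 0, 0], "translation": [0, 0, 30], "fingers": 200}
    - {"twist": [0, 0, 0], "translation": [0, 0, 25], "fingers": 200}
    - {"twist": [0, 0, 0], "translation": [0, 0, 12], "fingers": 200}
    - {"twist": [0, 0, 0], "translation": [0, 0, 0], "fingers": 200}

```text
t: 4.23
position: [441.5, 324.9, 230.2]
orientation: [0.328, 0.945, 0.003, 0.002]
force: [0.2, -0.4, -1.0]
gripper_width: 0.41
finger_force: 40.3
```

Call:
move_arm:
  plan:
    - {"twist": [0, 0, -0.09], "translation": [9, -20, 0], "fingers": 200}
    - {"twist": [0, 0, -0.093], "translation": [13, -30, 0], "fingers": 200}
    - {"twist": [0, 0, -0.093], "translation": [14, -33, 0], "fingers": 200}
    - {"twist": [0, 0, -0.093], "translation": [15, -34, 0], "fingers": 200}
    - {"twist": [0, 0, -0.093], "translation": [15, -35, 0], "fingers": 200}
    - {"twist": [0, 0, -0.093], "translation": [15, -34, 0], "fingers": 200}
    - {"twist": [0, 0, -0.093], "translation": [14, -33, 0], "fingers": 200}
    - {"twist": [0, 0, -0.093], "translation": [13, -30, 0], "fingers": 200}
    - {"twist": [0, 0, -0.093], "translation": [10, -23, 0], "fingers": 200}
    - {"twist": [0, 0, -0.091], "translation": [8.5, -18, 0], "fingers": 200}

```text
t: 5.07
position: [565.6, 30.1, 224.7]
orientation: [0.718, 0.696, -0.002, -0.0]
force: [0.3, 0.1, -0.8]
gripper_width: 0.409
finger_force: 40.3
```

Call:
move_arm:
  plan:
    - {"twist": [0, 0, 0], "translation": [0, 0, 0], "fingers": 200}
    - {"twist": [0, 0, 0], "translation": [0, 0, 0], "fingers": 200}
    - {"twist": [0, 0, 0], "translation": [0, 0, 0], "fingers": 200}
    - {"twist": [0, 0, 0], "translation": [0, 0, 0], "fingers": 200}
    - {"twist": [0, 0, 0], "translation": [0, 0, 0], "fingers": 200}
    - {"twist": [0, 0, 0], "translation": [0, 0, 0], "fingers": 200}

```text
t: 5.57
position: [566.0, 35.3, 226.1]
orientation: [0.714, 0.7, 0.0, -0.0]
force: [0.6, -0.0, -0.8]
gripper_width: 0.409
finger_force: 40.3
```

```bash
python3 - <<'E'
from h import *
s,im=shot('wrist','w5.png'); M=R.from_quat(s['orientation']).as_matrix()
print(s['t'],s['position'],np.degrees(np.arctan2(M[1,1],M[0,1])),s['gripper_width'],s['force'],s['joint_pos'].round(2))
import json; json.dump({k:np.array(v).tolist() for k,v in s.items()},open('s5.json','w'))
E
```

```text
5.5667 [565.96961831  35.31069457 226.14020251] -1.114159560587953 0.4087722253410801 [ 0.55859835 -0.0193549  -0.76810458] [-0.5   0.38  0.57  1.49 -0.21  1.33  0.07]
```

View pics/w5.png

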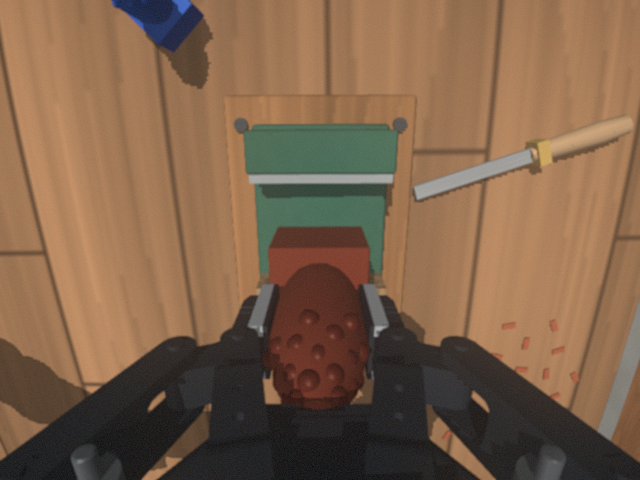

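The finial hangs square to the vise. The fixed jaw's steel front edge runs from (249,184) to (394,182), and the foot's front edge from (271,250) to (369,249).

```bash
python3 - <<'E'
from h import *
import json; s=json.load(open('s5.json'))
print('jaw',onz('wrist',[[249,184],[394,182]],125,s).round(1).tolist())
print('bolts',onz('wrist',[[241,125],[400,125]],47,s).round(1).tolist())
dz=s['position'][2]-41.5
print('foot front top edge',onz('wrist',[[270,249],[369,249]],36+dz,s).round(1).tolist())
print('foot front bottom',onz('wrist',[[279,228],[362,228]],dz,s).round(1).tolist())
E
```

```text
jaw [[518.1, 72.6, 125.0], [619.2, 72.1, 125.0]]
bolts [[499.1, 113.0, 47.0], [639.2, 110.3, 47.0]]
foot front top edge [[544.6, 58.1, 220.6], [588.9, 57.3, 220.6]]
foot front bottom [[544.7, 57.5, 184.6], [590.0, 56.6, 184.6]]
```

Call:
move_arm:
  plan:
    - {"twist": [0, 0, 0], "translation": [1, 0, -10], "fingers": 200}
    - {"twist": [0, 0, 0], "translation": [0, 0, -16], "fingers": 200}
    - {"twist": [0, 0, 0], "translation": [0, 0, -18], "fingers": 200}
    - {"twist": [0, 0, 0], "translation": [0, 0, -16], "fingers": 200}
    - {"twist": [0, 0, 0], "translation": [0, 0, -11], "fingers": 200}
    - {"twist": [0, 0, 0], "translation": [0, 0, -7], "fingers": 200}
    - {"twist": [0, 0, 0], "translation": [0, 0, -3], "fingers": 200}
    - {"twist": [0, 0, 0], "translation": [0, 0, 0], "fingers": 200}
    - {"twist": [0, 0, 0], "translation": [0, 0, 0], "fingers": 200}
    - {"twist": [0, 0, 0], "translation": [0, 0, 0], "fingers": 200}

```text
t: 6.45
position: [568.2, 33.9, 146.3]
orientation: [0.715, 0.699, 0.001, 0.001]
force: [-0.2, 0.2, -1.4]
gripper_width: 0.404
finger_force: 40.3
```

Call:
move_arm:
  plan:
    - {"twist": [0, 0, 0], "translation": [0, 0, -1], "fingers": 200}
    - {"twist": [0, 0, 0], "translation": [0, 0, -1], "fingers": 200}
    - {"twist": [0, 0, 0], "translation": [0, 0, -1], "fingers": 200}
    - {"twist": [0, 0, 0], "translation": [0, 0, -1], "fingers": 200}
    - {"twist": [0, 0, 0], "translation": [0, 0, -1], "fingers": 200}
    - {"twist": [0, 0, 0], "translation": [0, 0, 0], "fingers": 200}
    - {"twist": [0, 0, 0], "translation": [0, 0, 0], "fingers": 200}

```text
t: 7.03
position: [567.2, 34.0, 140.2]
orientation: [0.715, 0.699, -0.0, -0.0]
force: [-0.1, 0.3, -1.0]
gripper_width: 0.412
finger_force: 40.3
```

Call:
move_arm:
  plan:
    - {"twist": [0, 0, 0], "translation": [0, 0, -1], "fingers": 200}
    - {"twist": [0, 0, 0], "translation": [0, 0, -0.7], "fingers": 200}
    - {"twist": [0, 0, 0], "translation": [0, 0, -0.7], "fingers": 200}
    - {"twist": [0, 0, 0], "translation": [0, 0, -0.6], "fingers": 200}
    - {"twist": [0, 0, 0], "translation": [0, 0, 0], "fingers": 200}
    - {"twist": [0, 0, 0], "translation": [0, 0, 0], "fingers": 200}

```text
t: 7.53
position: [567.3, 33.9, 137.2]
orientation: [0.715, 0.699, -0.0, -0.0]
force: [-0.6, -0.7, -0.5]
gripper_width: 0.411
finger_force: 40.3
```

Call:
move_arm:
  plan:
    - {"twist": [0, 0, 0], "translation": [0, 0, -0.5], "fingers": 200}
    - {"twist": [0, 0, 0], "translation": [0, 0, -0.5], "fingers": 200}
    - {"twist": [0, 0, 0], "translation": [0, 0, 0], "fingers": 200}
    - {"twist": [0, 0, 0], "translation": [0, 0, 0], "fingers": 200}

```text
t: 7.87
position: [567.4, 33.9, 136.5]
orientation: [0.715, 0.699, 0.0, 0.0]
force: [-0.5, -0.2, -0.5]
gripper_width: 0.414
finger_force: 40.3
```

Call:
move_arm:
  plan:
    - {"twist": [0, 0, 0], "translation": [0, 0, -0.5], "fingers": 200}
    - {"twist": [0, 0, 0], "translation": [0, 0, -0.4], "fingers": 200}
    - {"twist": [0, 0, 0], "translation": [0, 0, 0], "fingers": 200}
    - {"twist": [0, 0, 0], "translation": [0, 0, 0], "fingers": 200}

```text
t: 8.2
position: [567.5, 33.9, 136.4]
orientation: [0.715, 0.699, 0.0, 0.0]
force: [-1.4, 0.5, 4.9]
gripper_width: 0.412
finger_force: 40.4
```

Call:
move_arm:
  plan:
    - {"twist": [0, 0, 0], "translation": [0, 0, 0], "fingers": 120}
    - {"twist": [0, 0, 0], "translation": [0, 0, 0], "fingers": 60}
    - {"twist": [0, 0, 0], "translation": [0, 0, 0], "fingers": 0}
    - {"twist": [0, 0, 0], "translation": [0, 0, 0], "fingers": 0}
    - {"twist": [0, 0, 0], "translation": [0, 0, 0], "fingers": 0}
    - {"twist": [0, 0, 0], "translation": [0, 0, 0], "fingers": 0}
    - {"twist": [0, 0, 0], "translation": [0, 0, 5], "fingers": 0}
    - {"twist": [0, 0, 0], "translation": [0, 0, 12], "fingers": 0}
    - {"twist": [0, 0, 0], "translation": [0, 0, 20], "fingers": 0}
    - {"twist": [0, 0, 0], "translation": [0, 0, 25], "fingers": 0}

```text
t: 9.03
position: [566.0, 34.0, 196.9]
orientation: [0.715, 0.699, -0.001, -0.001]
force: [-0.7, 0.8, 0.1]
gripper_width: 1.004
finger_force: 0.0
```

Call:
move_arm:
  plan:
    - {"twist": [0, 0, 0], "translation": [0, 0, 25], "fingers": 0}
    - {"twist": [0, 0, 0], "translation": [0, 0, 20], "fingers": 0}
    - {"twist": [0, 0, 0], "translation": [0, -15, 3], "fingers": 0}
    - {"twist": [0, 0, 0], "translation": [0, -30, 0], "fingers": 0}
    - {"twist": [0, 0, 0.005], "translation": [1, -35, 0], "fingers": 0}
    - {"twist": [0, 0, 0.005], "translation": [1, -38, 0], "fingers": 0}
    - {"twist": [0, 0, 0], "translation": [1, -38, 0], "fingers": 0}
    - {"twist": [0, 0, 0], "translation": [1, -32, 0], "fingers": 0}
    - {"twist": [0, 0, 0], "translation": [0, -20, 0], "fingers": 0}
    - {"twist": [0, 0, 0], "translation": [0, -9, 0], "fingers": 0}

```text
t: 9.87
position: [570.0, -188.5, 246.0]
orientation: [0.714, 0.7, -0.001, 0.001]
force: [-0.3, -0.8, -0.7]
gripper_width: 1.003
finger_force: 0.0
```

Call:
move_arm:
  plan:
    - {"twist": [0, 0, 0], "translation": [0, 0, 0], "fingers": 0}
    - {"twist": [0, 0, 0], "translation": [0, 0, 0], "fingers": 0}
    - {"twist": [0, 0, 0], "translation": [0, 0, 0], "fingers": 0}
    - {"twist": [0, 0, 0], "translation": [0, 0, 0], "fingers": 0}
    - {"twist": [0, 0, 0], "translation": [0, 0, 0], "fingers": 0}
    - {"twist": [0, 0, 0], "translation": [0, 0, 0], "fingers": 0}

```text
t: 10.37
position: [571.7, -181.5, 245.4]
orientation: [0.71, 0.704, 0.0, -0.0]
force: [0.5, 0.4, -0.1]
gripper_width: 1.0
finger_force: 0.0
```

```bash
python3 - <<'E'
from h import *
s,im=shot('wrist','w6.png'); print(s['t'],s['position'],s['orientation'].round(3),s['joint_pos'].round(2))
a=cv2.cvtColor(cv2.imread('pics/w6.png'),cv2.COLOR_BGR2HSV);m=cv2.inRange(a,(0,180,60),(6,255,255))
for c in cv2.findContours(m,0,1)[0]:
    if cv2.contourArea(c)>80: print(cv2.contourArea(c),np.round(cv2.boxPoints(cv2.minAreaRect(c)),1).tolist())
print('expect handle',proj('wrist',[[572,-120,58],[572,-205,58]],s).round(0).tolist(),'jaw',proj('wrist',[[518,72,125],[618,72,125]],s).round(0).tolist())
E
```

```text
10.3667 [ 571.69675813 -181.51039451  245.44031013] [ 0.71   0.704  0.    -0.   ] [-0.14  0.45  0.63  1.36 -0.27  1.41  0.48]
561.0 [[313.0, 174.0], [328.0, 174.0], [328.0, 229.0], [313.0, 229.0]]
expect handle [[318.0, 142.0], [319.0, 231.0]] jaw [[229.0, -159.0], [388.0, -162.0]]
```

View pics/w6.png

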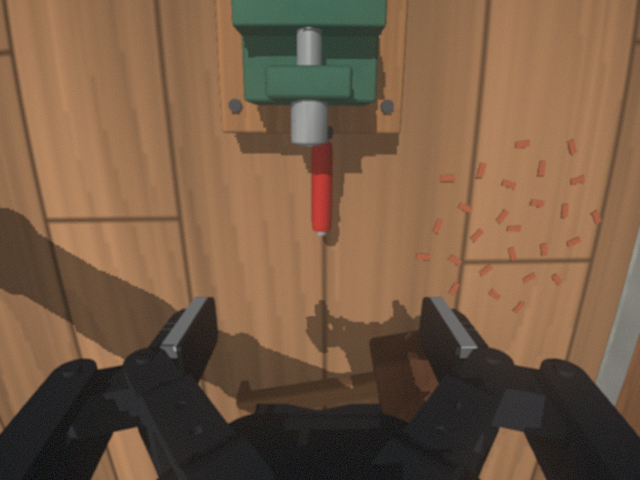

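The red handle runs from (321,143) to (321,233), where predicted. The grey screw end is centred at about x=310 around row 122.

```bash
python3 - <<'E'
from h import *
s=robot.get_state()
print('handle',onz('wrist',[[321,143],[321,233]],58,s).round(1).tolist())
print('screw top line z~112',onz('wrist',[[309.5,30],[309.5,143]],120,s).round(1).tolist())
print('bolts',onz('wrist',[[236,106],[387,107]],47,s).round(1).tolist())
E
```

```text
handle [[574.4, -121.8, 58.0], [573.8, -207.7, 58.0]]
screw top line z~112 [[566.7, -42.4, 120.0], [565.5, -118.9, 120.0]]
bolts [[496.4, -87.8, 47.0], [635.6, -90.2, 47.0]]
```

Call:
move_arm:
  plan:
    - {"twist": [0, 0, -0.005], "translation": [1.3, -2, -15], "fingers": 0}
    - {"twist": [0, 0, -0.003], "translation": [1, -2, -28], "fingers": 0}
    - {"twist": [0, 0, 0], "translation": [0, 0, -35], "fingers": 0}
    - {"twist": [0, 0, 0], "translation": [0, 0, -38], "fingers": 0}
    - {"twist": [0, 0, 0], "translation": [0, 0, -35], "fingers": 0}
    - {"twist": [0, 0, 0], "translation": [0, 0, -28], "fingers": 0}
    - {"twist": [0, 0, 0], "translation": [0, 0, -18], "fingers": 0}
    - {"twist": [0, 0, 0], "translation": [0, 0, -10], "fingers": 0}
    - {"twist": [0, 0, 0], "translation": [0, 0, 0], "fingers": 0}
    - {"twist": [0, 0, 0], "translation": [0, 0, 0], "fingers": 0}

```text
t: 11.25
position: [574.0, -187.1, 38.9]
orientation: [0.714, 0.7, 0.0, 0.0]
force: [0.3, 0.3, 0.5]
gripper_width: 0.997
finger_force: 0.0
```

Call:
move_arm:
  plan:
    - {"twist": [0, 0, 0], "translation": [0, 0, 0], "fingers": 0}
    - {"twist": [0, 0, 0], "translation": [0, 0, 0], "fingers": 0}
    - {"twist": [0, 0, 0], "translation": [0, 0, 0], "fingers": 100}
    - {"twist": [0, 0, 0], "translation": [0, 0, 0], "fingers": 160}
    - {"twist": [0, 0, 0], "translation": [0, 0, 0], "fingers": 230}
    - {"twist": [0, 0, 0], "translation": [0, 0, 0], "fingers": 230}
    - {"twist": [0, 0, 0], "translation": [0, 0, 0], "fingers": 230}
    - {"twist": [0, 0, 0], "translation": [0, 0, 0], "fingers": 230}
    - {"twist": [0, 0, 0], "translation": [0, 0, 0], "fingers": 230}
    - {"twist": [0, 0, 0], "translation": [0, 0, 0], "fingers": 230}
  force: 50

```text
t: 12.08
position: [573.9, -187.1, 38.6]
orientation: [0.714, 0.7, 0.0, 0.0]
force: [1.5, 0.9, -0.0]
gripper_width: 0.213
finger_force: 48.7
```

```bash
python3 - <<'E'
import numpy as np
v=[2.966]
for k in range(48): v.append(v[-1]+(0.11 if k==0 else 0.22))
v=np.array(v);x=np.round(55*np.sin(v),1);z=np.round(55*np.cos(v),1)
for i in range(0,48,10): print(v[i].round(2),[(round(a,1),round(b,1)) for a,b in zip(np.diff(x)[i:i+10],np.diff(z)[i:i+10])],v[min(i+10,48)].round(2),x[min(i+10,48)],z[min(i+10,48)])
E
```

```text
2.97 [(np.float64(-6.0), np.float64(-0.7)), (np.float64(-12.1), np.float64(0.6)), (np.float64(-11.6), np.float64(3.1)), (np.float64(-10.7), np.float64(5.6)), (np.float64(-9.2), np.float64(7.9)), (np.float64(-7.3), np.float64(9.6)), (np.float64(-5.0), np.float64(11.0)), (np.float64(-2.4), np.float64(11.8)), (np.float64(0.1), np.float64(12.1)), (np.float64(2.8), np.float64(11.7))] 5.06 -51.8 18.5
5.06 [(np.float64(5.3), np.float64(10.9)), (np.float64(7.5), np.float64(9.4)), (np.float64(9.5), np.float64(7.6)), (np.float64(10.8), np.float64(5.3)), (np.float64(11.7), np.float64(2.9)), (np.float64(12.1), np.float64(0.2)), (np.float64(11.8), np.float64(-2.5)), (np.float64(11.0), np.float64(-4.9)), (np.float64(9.7), np.float64(-7.3)), (np.float64(7.9), np.float64(-9.1))] 7.26 45.5 31.0
7.26 [(np.float64(5.6), np.float64(-10.7)), (np.float64(3.2), np.float64(-11.6)), (np.float64(0.6), np.float64(-12.1)), (np.float64(-2.1), np.float64(-11.9)), (np.float64(-4.6), np.float64(-11.2)), (np.float64(-6.9), np.float64(-9.8)), (np.float64(-9.0), np.float64(-8.2)), (np.float64(-10.4), np.float64(-6.0)), (np.float64(-11.6), np.float64(-3.5)), (np.float64(-12.0), np.float64(-1.0))] 9.46 -1.7 -55.0
9.46 [(np.float64(-12.0), np.float64(1.7)), (np.float64(-11.3), np.float64(4.3)), (np.float64(-10.1), np.float64(6.6)), (np.float64(-8.4), np.float64(8.7)), (np.float64(-6.3), np.float64(10.3)), (np.float64(-3.9), np.float64(11.4)), (np.float64(-1.3), np.float64(12.0)), (np.float64(1.3), np.float64(12.0)), (np.float64(3.9), np.float64(11.4)), (np.float64(6.4), np.float64(10.3))] 11.66 -43.4 33.7
11.66 [(np.float64(8.4), np.float64(8.7)), (np.float64(10.1), np.float64(6.6)), (np.float64(11.3), np.float64(4.3)), (np.float64(11.9), np.float64(1.7)), (np.float64(12.1), np.float64(-1.0)), (np.float64(11.5), np.float64(-3.6)), (np.float64(10.5), np.float64(-5.9)), (np.float64(8.9), np.float64(-8.2))] 13.42 41.3 36.3
```

Call:
move_arm:
  plan:
    - {"twist": [0, 0, 0], "translation": [-6.0, 0, -0.7], "fingers": 230}
    - {"twist": [0, 0, 0], "translation": [-12.1, 0, 0.6], "fingers": 230}
    - {"twist": [0, 0, 0], "translation": [-11.6, 0, 3.1], "fingers": 230}
    - {"twist": [0, 0, 0], "translation": [-10.7, 0, 5.6], "fingers": 230}
    - {"twist": [0, 0, 0], "translation": [-9.2, 0, 7.9], "fingers": 230}

```text
t: 12.5
position: [524.4, -186.3, 54.7]
orientation: [0.714, 0.7, 0.001, 0.001]
force: [5.4, 0.5, -2.4]
gripper_width: 0.216
finger_force: 49.6
```

Call:
move_arm:
  plan:
    - {"twist": [0, 0, 0], "translation": [-7.3, 0, 9.6], "fingers": 230}
    - {"twist": [0, 0, 0], "translation": [-5.0, 0, 11.0], "fingers": 230}
    - {"twist": [0, 0, 0], "translation": [-2.4, 0, 11.8], "fingers": 230}
    - {"twist": [0, 0, 0], "translation": [0.1, 0, 12.1], "fingers": 230}
    - {"twist": [0, 0, 0], "translation": [2.8, 0, 11.7], "fingers": 230}

```text
t: 12.92
position: [512.0, -185.9, 111.3]
orientation: [0.714, 0.7, 0.001, -0.0]
force: [7.0, 0.6, -8.6]
gripper_width: 0.215
finger_force: 49.0
```

Call:
move_arm:
  plan:
    - {"twist": [0, 0, 0], "translation": [5.3, 0, 10.9], "fingers": 230}
    - {"twist": [0, 0, 0], "translation": [7.5, 0, 9.4], "fingers": 230}
    - {"twist": [0, 0, 0], "translation": [9.5, 0, 7.6], "fingers": 230}
    - {"twist": [0, 0, 0], "translation": [10.8, 0, 5.3], "fingers": 230}
    - {"twist": [0, 0, 0], "translation": [11.7, 0, 2.9], "fingers": 230}
    - {"twist": [0, 0, 0], "translation": [12.1, 0, 0.2], "fingers": 230}
    - {"twist": [0, 0, 0], "translation": [11.8, 0, -2.5], "fingers": 230}
    - {"twist": [0, 0, 0], "translation": [11.0, 0, -4.9], "fingers": 230}
    - {"twist": [0, 0, 0], "translation": [9.7, 0, -7.3], "fingers": 230}
    - {"twist": [0, 0, 0], "translation": [7.9, 0, -9.1], "fingers": 230}

```text
t: 13.75
position: [609.4, -187.6, 124.2]
orientation: [0.714, 0.7, -0.0, 0.0]
force: [-2.7, -0.4, 3.8]
gripper_width: 0.214
finger_force: 50.8
```

Call:
move_arm:
  plan:
    - {"twist": [0, 0, 0], "translation": [5.6, 0, -10.7], "fingers": 230}
    - {"twist": [0, 0, 0], "translation": [3.2, 0, -11.6], "fingers": 230}
    - {"twist": [0, 0, 0], "translation": [0.6, 0, -12.1], "fingers": 230}
    - {"twist": [0, 0, 0], "translation": [-2.1, 0, -11.9], "fingers": 230}
    - {"twist": [0, 0, 0], "translation": [-4.6, 0, -11.2], "fingers": 230}
    - {"twist": [0, 0, 0], "translation": [-6.9, 0, -9.8], "fingers": 230}
    - {"twist": [0, 0, 0], "translation": [-9.0, 0, -8.2], "fingers": 230}
    - {"twist": [0, 0, 0], "translation": [-10.4, 0, -6.0], "fingers": 230}
    - {"twist": [0, 0, 0], "translation": [-11.6, 0, -3.5], "fingers": 230}
    - {"twist": [0, 0, 0], "translation": [-12.0, 0, -1.0], "fingers": 230}

```text
t: 14.58
position: [564.8, -186.9, 37.6]
orientation: [0.714, 0.7, 0.002, 0.003]
force: [5.9, -0.1, 3.5]
gripper_width: 0.219
finger_force: 50.9
```

Call:
move_arm:
  plan:
    - {"twist": [0, 0, 0], "translation": [-12.0, 0, 1.7], "fingers": 230}
    - {"twist": [0, 0, 0], "translation": [-11.3, 0, 4.3], "fingers": 230}
    - {"twist": [0, 0, 0], "translation": [-10.1, 0, 6.6], "fingers": 230}
    - {"twist": [0, 0, 0], "translation": [-8.4, 0, 8.7], "fingers": 230}
    - {"twist": [0, 0, 0], "translation": [-6.3, 0, 10.3], "fingers": 230}
    - {"twist": [0, 0, 0], "translation": [-3.9, 0, 11.4], "fingers": 230}
    - {"twist": [0, 0, 0], "translation": [-1.3, 0, 12.0], "fingers": 230}
    - {"twist": [0, 0, 0], "translation": [1.3, 0, 12.0], "fingers": 230}
    - {"twist": [0, 0, 0], "translation": [3.9, 0, 11.4], "fingers": 230}
    - {"twist": [0, 0, 0], "translation": [6.4, 0, 10.3], "fingers": 230}

```text
t: 15.42
position: [519.3, -186.0, 125.3]
orientation: [0.714, 0.7, -0.001, -0.002]
force: [3.8, 0.7, -9.9]
gripper_width: 0.216
finger_force: 49.4
```

```bash
python3 - <<'E'
from h import *
s,a=shot('side'); s,b=shot('top')
f=lambda i:cv2.resize(i,None,fx=4,fy=4,interpolation=cv2.INTER_CUBIC)
c=np.hstack([f(a[140:290,262:362]),f(b[190:340,255:355])]); cv2.imwrite('pics/c7.png',c[:,:,::-1])
print(s['t'],s['position'],s['force'])
E
```

```text
15.4667 [ 521.31887776 -186.25982639  127.20828394] [-0.5813548   1.69709722 -1.54257307]
```

View pics/c7.png

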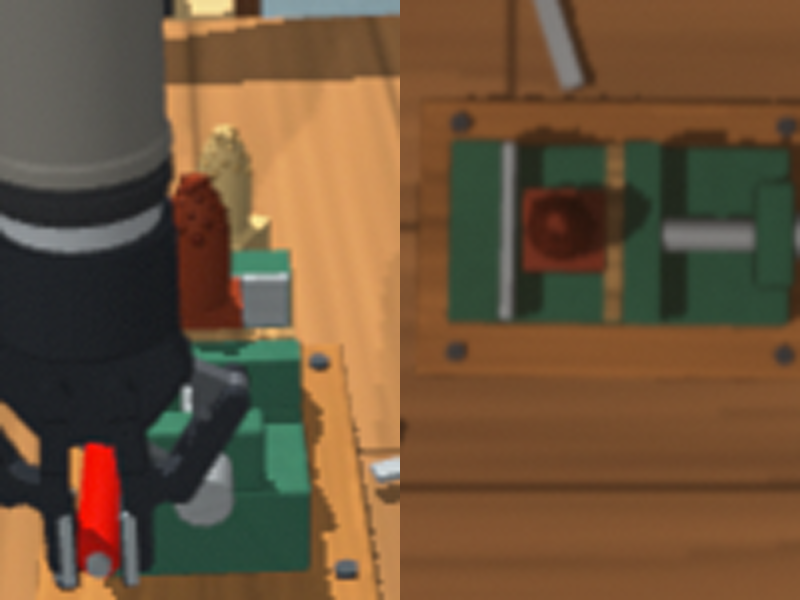

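The finial stands upright and square against the cork, about 6 mm short of the fixed jaw. I'll carry on, more slowly.

Call:
move_arm:
  plan:
    - {"twist": [0, 0, 0], "translation": [8.4, 0, 8.7], "fingers": 230}
    - {"twist": [0, 0, 0], "translation": [10.1, 0, 6.6], "fingers": 230}
    - {"twist": [0, 0, 0], "translation": [11.3, 0, 4.3], "fingers": 230}
    - {"twist": [0, 0, 0], "translation": [11.9, 0, 1.7], "fingers": 230}
    - {"twist": [0, 0, 0], "translation": [12.1, 0, -1.0], "fingers": 230}
    - {"twist": [0, 0, 0], "translation": [11.5, 0, -3.6], "fingers": 230}
    - {"twist": [0, 0, 0], "translation": [10.5, 0, -5.9], "fingers": 230}
    - {"twist": [0, 0, 0], "translation": [8.9, 0, -8.2], "fingers": 230}
    - {"twist": [0, 0, 0], "translation": [0, 0, 0], "fingers": 230}
    - {"twist": [0, 0, 0], "translation": [0, 0, 0], "fingers": 230}

```text
t: 16.35
position: [606.3, -187.6, 128.0]
orientation: [0.714, 0.7, 0.0, 0.001]
force: [5.7, -0.7, -2.8]
gripper_width: 0.216
finger_force: 50.2
```

```bash
python3 - <<'E'
import numpy as np
v=np.r_[13.42,13.42+0.1*np.arange(1,21)];x=np.round(55*np.sin(v),1);z=np.round(55*np.cos(v),1)
print([(float(round(c,2)),float(round(a,1)),float(round(b,1))) for c,a,b in zip(v[1:],np.diff(x),np.diff(z))])
E
```

```text
[(13.52, 3.4, -4.3), (13.62, 2.9, -4.6), (13.72, 2.5, -4.9), (13.82, 2.0, -5.1), (13.92, 1.4, -5.3), (14.02, 0.9, -5.5), (14.12, 0.4, -5.5), (14.22, -0.2, -5.5), (14.32, -0.7, -5.4), (14.42, -1.3, -5.3), (14.52, -1.8, -5.2), (14.62, -2.3, -5.0), (14.72, -2.8, -4.8), (14.82, -3.2, -4.4), (14.92, -3.7, -4.1), (15.02, -4.1, -3.7), (15.12, -4.4, -3.3), (15.22, -4.7, -2.8), (15.32, -5.0, -2.3), (15.42, -5.2, -1.8)]
```

Call:
move_arm:
  plan:
    - {"twist": [0, 0, 0], "translation": [3.4, 0, -4.3], "fingers": 230}
    - {"twist": [0, 0, 0], "translation": [2.9, 0, -4.6], "fingers": 230}
    - {"twist": [0, 0, 0], "translation": [2.5, 0, -4.9], "fingers": 230}
    - {"twist": [0, 0, 0], "translation": [2.0, 0, -5.1], "fingers": 230}

```text
t: 16.68
position: [616.3, -187.8, 110.2]
orientation: [0.714, 0.7, -0.0, 0.001]
force: [2.0, -1.6, 4.0]
gripper_width: 0.212
finger_force: 51.0
```

Call:
move_arm:
  plan:
    - {"twist": [0, 0, 0], "translation": [1.4, 0, -5.3], "fingers": 230}
    - {"twist": [0, 0, 0], "translation": [0.9, 0, -5.5], "fingers": 230}
    - {"twist": [0, 0, 0], "translation": [0.4, 0, -5.5], "fingers": 230}

```text
t: 16.93
position: [619.1, -187.8, 93.4]
orientation: [0.714, 0.7, -0.0, 0.001]
force: [1.4, -1.4, 4.5]
gripper_width: 0.216
finger_force: 51.0
```

Call:
move_arm:
  plan:
    - {"twist": [0, 0, 0], "translation": [-0.2, 0, -5.5], "fingers": 230}
    - {"twist": [0, 0, 0], "translation": [-0.7, 0, -5.4], "fingers": 230}
    - {"twist": [0, 0, 0], "translation": [-1.3, 0, -5.3], "fingers": 230}

```text
t: 17.18
position: [617.0, -187.8, 77.3]
orientation: [0.714, 0.7, 0.0, 0.001]
force: [1.6, -2.4, 5.1]
gripper_width: 0.215
finger_force: 51.1
```

Call:
move_arm:
  plan:
    - {"twist": [0, 0, 0], "translation": [-1.8, 0, -5.2], "fingers": 230}
    - {"twist": [0, 0, 0], "translation": [-2.3, 0, -5.0], "fingers": 230}
    - {"twist": [0, 0, 0], "translation": [-2.8, 0, -4.8], "fingers": 230}

```text
t: 17.43
position: [610.5, -187.6, 62.7]
orientation: [0.714, 0.7, 0.0, 0.001]
force: [1.9, -2.0, 7.1]
gripper_width: 0.217
finger_force: 51.2
```

```bash
python3 - <<'E'
from h import *
s,a=shot('side'); s,b=shot('top'); print(s['force'],s['position'])
f=lambda i:cv2.resize(i,None,fx=8,fy=8,interpolation=cv2.INTER_CUBIC)
c=np.hstack([f(a[170:245,283:333]),f(b[210:285,272:322])]); cv2.imwrite('pics/c8.png',c[:,:,::-1])
E
```

```text
[ 3.16114754 -2.82995299  4.15154233] [ 609.56565485 -187.61571766   61.72526931]
```

View pics/c8.png

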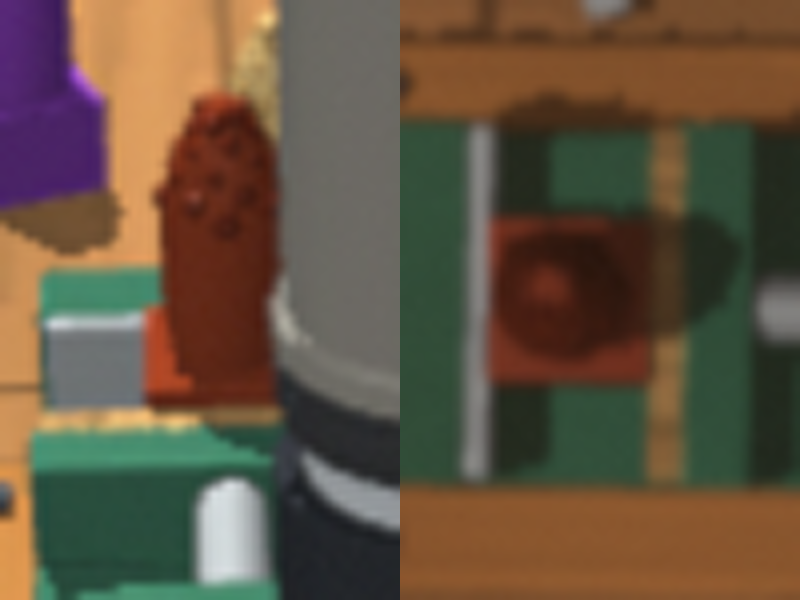

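The foot touches both jaws, square and midway along them. The pad is pressed about 3 mm, so I'll turn a touch more.

Call:
move_arm:
  plan:
    - {"twist": [0, 0, 0], "translation": [-3.2, 0, -4.4], "fingers": 230}
    - {"twist": [0, 0, 0], "translation": [-3.7, 0, -4.1], "fingers": 230}
    - {"twist": [0, 0, 0], "translation": [-4.1, 0, -3.7], "fingers": 230}
    - {"twist": [0, 0, 0], "translation": [-2.4, 0, -1.8], "fingers": 230}
    - {"twist": [0, 0, 0], "translation": [0, 0, 0], "fingers": 230}
    - {"twist": [0, 0, 0], "translation": [0, 0, 0], "fingers": 230}
    - {"twist": [0, 0, 0], "translation": [0, 0, 0], "fingers": 230}
    - {"twist": [0, 0, 0], "translation": [0, 0, 0], "fingers": 230}

```text
t: 18.2
position: [598.0, -187.4, 49.2]
orientation: [0.714, 0.7, 0.001, 0.002]
force: [3.7, -2.3, 5.2]
gripper_width: 0.213
finger_force: 51.0
```

Call:
move_arm:
  plan:
    - {"twist": [0, 0, 0], "translation": [0, 0, 0], "fingers": 120}
    - {"twist": [0, 0, 0], "translation": [0, 0, 0], "fingers": 0}
    - {"twist": [0, 0, 0], "translation": [0, 0, 0], "fingers": 0}
    - {"twist": [0, 0, 0], "translation": [0, 0, 0], "fingers": 0}
    - {"twist": [0, 0, 0], "translation": [0, 0, 0], "fingers": 0}
    - {"twist": [0, 0, 0], "translation": [0, 0, 10], "fingers": 0}
    - {"twist": [0, 0, 0], "translation": [0, 0, 25], "fingers": 0}
    - {"twist": [0, 0, 0], "translation": [0, 0, 35], "fingers": 0}
    - {"twist": [0, 0, 0], "translation": [0, 0, 35], "fingers": 0}
    - {"twist": [0, 0, 0], "translation": [0, 0, 35], "fingers": 0}

```text
t: 19.03
position: [595.8, -187.0, 190.6]
orientation: [0.714, 0.7, -0.0, -0.0]
force: [0.6, 0.1, -0.9]
gripper_width: 1.005
finger_force: 0.0
```

Call:
move_arm:
  plan:
    - {"twist": [0, 0, 0], "translation": [0, 0, 30], "fingers": 0}
    - {"twist": [0, 0, 0], "translation": [0, -20, 20], "fingers": 0}
    - {"twist": [0, 0, 0], "translation": [0, -20, 10], "fingers": 0}
    - {"twist": [0, 0, 0], "translation": [0, 0, 0], "fingers": 0}
    - {"twist": [0, 0, 0], "translation": [0, 0, 0], "fingers": 0}
    - {"twist": [0, 0, 0], "translation": [0, 0, 0], "fingers": 0}
    - {"twist": [0, 0, 0], "translation": [0, 0, 0], "fingers": 0}
    - {"twist": [0, 0, 0], "translation": [0, 0, 0], "fingers": 0}

```text
t: 19.7
position: [596.3, -225.3, 247.5]
orientation: [0.713, 0.701, 0.0, -0.001]
force: [0.3, -0.3, 0.3]
gripper_width: 1.001
finger_force: 0.0
```

```bash
python3 - <<'E'
from h import *
s,a=shot('wrist'); a=a[:,:,::-1]; s2,b=shot('top')
h=cv2.cvtColor(a,cv2.COLOR_BGR2HSV);m=cv2.inRange(h,(0,180,60),(6,255,255))
c=max(cv2.findContours(m,0,1)[0],key=cv2.contourArea);bx=cv2.boxPoints(cv2.minAreaRect(c));print(onz('wrist',bx,68,s).round(0)[:,:2].tolist(),s['force'],s['position'])
g=cv2.cvtColor(b,cv2.COLOR_RGB2HSV);m=cv2.inRange(g,(0,150,30),(7,255,160));k=np.zeros_like(m);k[225:275,275:325]=255
c=max(cv2.findContours(m&k,0,1)[0],key=cv2.contourArea);print(cv2.minAreaRect(c),onz('top',[cv2.minAreaRect(c)[0]],131).round(0))
E
```

```text
[[591.0, -121.0], [607.0, -121.0], [606.0, -204.0], [589.0, -204.0]] [ 0.33391597 -0.25903686  0.32209645] [ 596.31061741 -225.28826409  247.52974311]
((293.0, 247.0), (20.0, 18.0), 90.0) [[568.  50. 131.]]
```

The handle has stayed where I left it (x≈598), and the finial sits square and midway against the fixed jaw. I'm handing the job in.

```bash
python3 -c "
from cell import robot
print(robot.close_job())"
```

```text
the job is handed in; nothing more can be done
None
```

The rosewood finial stands upright and midway along the vise jaws, clamped with the cork pad pressed about 4 mm (roughly 78 N, worked out from the crank angle). The handle is released, nothing else was touched, and the job is handed in at about 20 s; no verdict came back.

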